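Unlock the plate viewer's filter slide and hold it at the detent

TASK

The filter slide of the plate viewer is blocked by its long steel locking pin: pull the pin straight up out of its upright socket, lower it tip first well down into the empty steel pot before letting go, and leave it standing there. Then grip the slide's upright tab and push the slide along its rail, away from its parked end, until you feel the ball drop into the detent at the culture dish. Do not run it past that notch, finish while still holding the tab firmly between the fingers with the slide resting in the notch, and leave the reagent bottle, the conical flask and the tip box where they stand.

Things in the scene. Friction and masses are not known exactly. Their poses are not given: they have to be found in the camera images.
- viewer: plate viewer: white light box standing fixed on the bench, 195 mm deep (own x, from -85 to +110 mm) x 340 mm wide (own y) x 50 mm tall, with an aluminium rail along its own y near its front (robot) side. Origin: on the bench under the middle of it; x points away from the robot side, y along the rail in the direction in which the slide has to be pushed, z up. The slide is parked near its -y end
- socket (a point): centre of the mouth of the upright steel tube (28 mm outside, 15 mm bore, 45 mm deep, mouth 60 mm above the bench) on the front of the viewer that holds the locking pin
- pin: loose steel locking pin, a straight rod 12 mm in diameter and 160 mm long with a cylindrical head 18 mm in diameter over its top 35 mm; 70 to 180 g. Origin: centre of its lower tip; z along it to the head. It starts upright with 45 mm of it in the socket, so that its top is 175 mm above the bench, and it stands in the way of the slide
- pot: empty round open steel pot, fixed on the bench, 72 mm outside diameter, 3 mm wall, 95 mm tall, inner floor 5 mm above the bench. Origin: centre of its underside
- slide: filter slide of the viewer: aluminium block on the rail with an upright black grip tab and, behind it, an amber filter in a black frame that passes 20 mm above the light box. It moves only along the viewer's y, over 220 mm, against about 1.5 N of friction. Origin: under the tab at bench height, axes as the viewer's
- tab (a point): grip point of the slide's tab: a black upright block 16 mm (along the rail) x 20 mm (across) whose top is 122 mm above the bench; this point is on its axis, 108 mm above the bench. What lies beside the foot of the tab is at most 77 mm above the bench. Axes as the viewer's
- notch (a point): where the tab's grip point is when the ball sits in the notch (108 mm above the bench; axes as the viewer's). 4 to 6 N push the slide's spring ball over the first ridge, which begins 10 mm before this point; then the ball pulls the slide in; over 10 N would push it out at the far side
- clamp: dark steel index clamp, 26 x 36 mm, fixed on the front rail, with two small steel bars across its top that form the notch. In line with it along the viewer's x the 90 mm culture dish lies on the light box. Clamp and dish are set anew each time, 100 to 190 mm from the slide. Origin: under the notch at bench height, axes as the viewer's
- bottle: bystander: squat glass reagent bottle with a screw cap, 72 mm diameter, 125 mm tall. Origin: centre of its underside
- flask: bystander: conical flask, 80 mm diameter at the foot, 125 mm tall. Origin: centre of its underside
- tip_box: bystander: pipette tip box 85 x 120 x 63 mm. Origin: centre of its underside

How it is judged:
By the outcome, as a careful person would: the job done as asked, in the order asked, and still so for the second after the job is handed in, while the arm keeps its last pose, push and grip.
It also fails if it takes over 56 s, if anything falls off the work surface, if the arm or the gripper's body presses on something with over 40 N, if the wrist force passes 120 N, or if a joint passes its speed limit or range.

ROBOT

A 7-joint arm with a two-finger parallel gripper is mounted at the origin on the work surface. World frame = base frame: x ahead of the robot, y to its left, z up, the work surface at z = 0. Lengths are in m, angles in degrees, forces in N, time in s.
With the tool pointing down it reaches from about 0.425 to 0.875 m from the base axis. Payload 4.7 kg.
Tool frame: the origin (TCP) lies where the fingers leave the gripper's body, on its centre line; the fingertips stand 70 mm ahead of it and the grasp point (between the pads) lies 51 mm ahead of it (env.tip_reach is the distance from the TCP to the fingertips, in m); z points along the fingers, x is the direction in which the jaws open and shut, and the axes are right-handed (so a half turn about z gives the same grasp; the last joint's range is limited). The gripper opens to 87 mm and grips with 3 to 60 N. Pads are 19 mm wide; open, the fingers measure 117 mm over their backs; the gripper's body (75 mm by 190 mm) begins 51 mm behind the grasp point.
Start: joints at [77.126, 18.392, -4.016, 83.108, 1.295, 78.541, -3.26], TCP at [0.154, -0.632, 0.292] pointing down, gripper open.
Joint ranges: [-163.93, 163.93], [-17.29, 119.83], [-79.2, 71.16], [3.27, 140.29], [-89.18, 269.18], [5.43, 117.66], [-154.24, 154.24]. Speed limits (degrees/s): [147.25, 147.25, 180, 180, 180, 180, 180].

INTERFACE

Orientations are given as [roll, pitch, yaw] about the fixed x, y, z axes, in that order (R = Rz(yaw) Ry(pitch) Rx(roll)).
In Python, from cell import env, optics, order gives the robot as it stands.
- The arm moves only by the shell command python3 -m creep 'ROWS' [FORCE]. ROWS is JSON, a list of rows, each a list of 7 numbers: the shift along the tool's x, y, z in cm, then the turn, a rotation vector about the tool's x, y, z in rad, then the opening, from 0 (shut) to 1 (fully open). A call has 1 to 20 rows; each row shifts and turns the pose as measured when the row begins, along the tool's axes as they then stand; what a row does not reach is not made up. A row lasts 1/10 s, in which the tool goes at most 50 mm and 8.59 degrees, less where a joint would pass 70% of its speed; a pose out of reach is approached as far as the arm can. A call with a gripper value outside its range is refused whole. The fingers move at their own pace and stop on an object; FORCE is the grip in N (left out, the last holds). Time passes only in rows, so rows that do not move let the fingers close. It gives the time, the measured TCP pose, the force and the opening at its end, in the units of the state.
- env.get_obs(): the state, without advancing time (a new reading comes with each control period).
- optics.read_camera(name): name is "scene" or "top"; returns a dict with "frame" (420x560x3 uint8, blue, green, red), "z_map" (420x560 float32, m along the optical axis (not along the pixel's ray), 0 where there is no reading), "fx", "fy", "cx", "cy" (pixels), "distortion" ([k1, k2, p1, p2, k3] as OpenCV has them; the pictures are not rectified), "R" (3x3) and "t" (3): a world point X has camera coordinates R X + t. Camera axes: x right, y down, z forward; pixel columns grow to the right and rows downward; lengths in m; the calibration is good to about 2 mm. A picture is of the moment at which its call begins.
- order.sign_off(): hands the job in, once; it reports no verdict.
The state is a dict: "time_s": time; "qpos": joint angles; "joint_velocities": joint speeds; "effort": joint torques, N m; "tool_pos": TCP position; "tool_rot": TCP orientation; "force": force on the tool from outside, world axes, zero at the start; "wrist_torque": the same for the moment, N m; "grip_width": finger opening in m.
Only numpy, scipy, OpenCV 4.12 (cv2) and the standard library are available. Lean on these libraries where they do the work, as an engineer would, in place of code of your own. Each camera call takes 0.05 s, during which the arm holds its last target. There are 200 camera calls.

## Working session

There is one attempt and no reset: what is moved stays moved. The work goes in short steps, Python scripts to look and compute and a shell command to move; the robot and the scene stay as the last step left them, time stands still between calls to the robot, and variables do not carry over. Pictures are saved under pics/ and viewed, on a budget of 10 in all, crops included, one or two more only if the job needs it, and the job is handed in when it is done.

```bash
ls; mkdir -p pics
python3 - <<'E'
from cell import env,optics
import cv2,numpy as np
print(env.get_obs())
for n in("scene","top"):
    d=optics.read_camera(n); cv2.imwrite(f"pics/{n}0.png",d["frame"]); np.savez(f"pics/{n}0.npz",**d)
    print(n,d["fx"],d["fy"],d["cx"],d["cy"],d["distortion"],d["R"],d["t"])
E
```

```text
pics
{'time_s': 0.0, 'qpos': array([77.12526005, 18.44047272, -4.01535047, 83.1767642 ,  1.29693504,
       78.54153712, -3.26095693]), 'joint_velocities': array([-0.01565879,  0.03282735, -0.08249128,  0.04344073,  0.01931417,
       -0.01633293, -0.04227482]), 'effort': array([-2.56890653e-04, -4.91287279e+01, -4.03944505e-01, -3.12530065e+01,
       -6.38576620e-02,  4.37631912e-02,  1.56412780e-04]), 'tool_pos': array([ 0.15359494, -0.63114266,  0.29112905]), 'tool_rot': array([ 1.79992165e+02,  1.13418986e-01, -7.63162192e+01]), 'force': array([-0.50534039,  0.12438892,  0.44396991]), 'wrist_torque': array([ 0.00224985, -0.02135645,  0.0009021 ]), 'grip_width': 0.08713952075923458}
scene 430.9421902696206 430.9421902696206 277.437629171824 211.97295618854227 [-0.0273036  0.         0.         0.         0.       ] [[ 0.64776246  0.76181101  0.0069118 ]
 [ 0.47486002 -0.39664236 -0.78560982]
 [-0.5957447   0.51217069 -0.61868363]] [-0.38047683 -0.20620175  1.46014366]
top 425.23371097159907 425.23371097159907 273.5012950910193 209.81136227296577 [0.04362456 0.         0.         0.         0.        ] [[ 0.02933987 -0.99917112  0.02821765]
 [-0.98372442 -0.03386979 -0.17646273]
 [ 0.17727219 -0.022581   -0.98390277]] [-0.033806    0.59525565  1.2480479 ]
```

View pics/scene0.png

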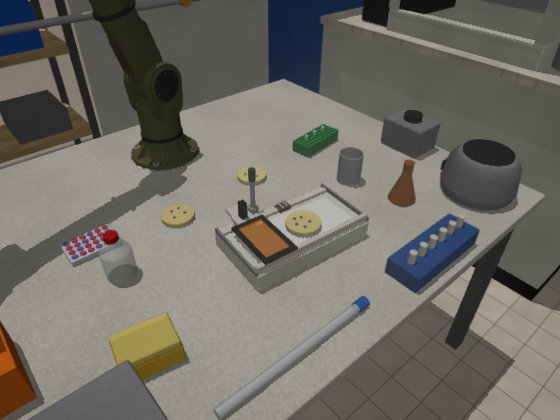

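View pics/top0.png

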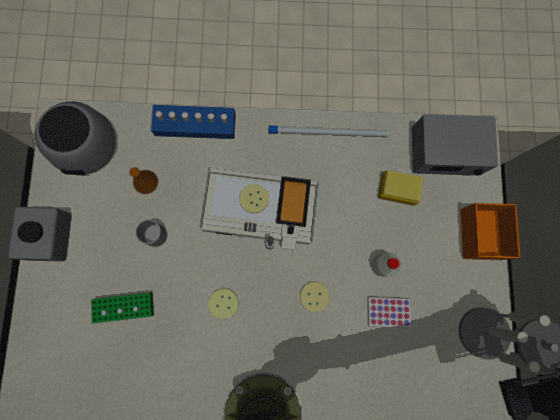

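The scene view shows the pin head at about (252,175), the tab at (242,208), the clamp at (282,206) and the pot at (350,166). The top view shows the pin at about (269,240), the tab at (290,230), the clamp at (250,227) and the pot at (151,232). I'll enlarge both views next.

```bash
cat > h.py <<'E'
import numpy as np,cv2
def load(n,k=0): return dict(np.load(f"pics/{n}{k}.npz"))
def K(d): return np.array([[d["fx"],0,d["cx"]],[0,d["fy"],d["cy"]],[0,0,1]],float)
def ray(d,uv):
    p=cv2.undistortPoints(np.array([[uv]],float),K(d),d["distortion"])[0,0]
    return -d["R"].T@d["t"], d["R"].T@np.r_[p,1]
def onz(d,uv,z):
    c,r=ray(d,uv); return c+r*(z-c[2])/r[2]
def proj(d,X):
    return cv2.projectPoints(np.atleast_2d(np.array(X,float)),cv2.Rodrigues(d["R"])[0],d["t"],K(d),d["distortion"])[0][:,0]
def tri(d1,u1,d2,u2):
    A=np.zeros((3,3));b=np.zeros(3)
    for d,u in((d1,u1),(d2,u2)):
        c,r=ray(d,u); r/=np.linalg.norm(r); P=np.eye(3)-np.outer(r,r); A+=P;b+=P@c
    return np.linalg.solve(A,b)
def cloud(d):
    v,u=np.mgrid[0:420,0:560]; z=d["z_map"]
    p=cv2.undistortPoints(np.stack([u,v],-1).reshape(-1,1,2).astype(float),K(d),d["distortion"]).reshape(420,560,2)
    return (np.dstack([p*z[...,None],z])-d["t"])@d["R"]
E
python3 - <<'E'
from h import *
s,t=load("scene"),load("top")
a=cv2.resize(t["frame"][160:255,195:325],None,fx=6,fy=6,interpolation=cv2.INTER_CUBIC)
cv2.imwrite("pics/tc.png",a)
b=cv2.resize(s["frame"][160:280,210:375],None,fx=4.8,fy=4.8,interpolation=cv2.INTER_CUBIC)
cv2.imwrite("pics/sc.png",b)
for n,d in(("s",s),("t",t)):
    P=cloud(d); 
    for (x0,x1,y0,y1,z0,z1,l) in [(.3,.8,-.3,.5,.165,.19,"pintop"),(.3,.8,-.3,.5,.112,.13,"tabtop?"),(.3,.8,.15,.36,.085,.1,"pot"),(.3,.8,-.3,.13,.078,.11,'x')]:
        m=(P[...,0]>x0)&(P[...,0]<x1)&(P[...,1]>y0)&(P[...,1]<y1)&(P[...,2]>z0)&(P[...,2]<z1)&(d["z_map"]>0)
        k,L,st,c=cv2.connectedComponentsWithStats(m.astype(np.uint8))
        for i in range(1,k):
            if st[i,4]>3: q=P[L==i]; print(n,l,st[i],c[i].round(1),q.mean(0).round(3),q.min(0).round(3),q.max(0).round(3))
E
```

```text
s pintop [248 167   7   7  47] [251.1 170. ] [ 0.496 -0.008  0.172] [ 0.484 -0.016  0.165] [0.504 0.002 0.178]
s tabtop? [404 160  12  10  90] [409.2 164.1] [0.685 0.389 0.122] [0.669 0.375 0.112] [0.698 0.41  0.127]
s tabtop? [250 184   5   7  28] [252.1 187.3] [ 0.496 -0.008  0.121] [ 0.49  -0.013  0.112] [ 0.501 -0.001  0.13 ]
s tabtop? [238 199   9   9  63] [242.  203.1] [ 0.533 -0.066  0.12 ] [ 0.52  -0.074  0.112] [ 0.543 -0.057  0.125]
s pot [339 148  24  15  97] [348.4 157. ] [0.519 0.33  0.091] [0.478 0.311 0.085] [0.552 0.36  0.097]
s x [250 191   5  11  48] [252.2 196.2] [ 0.496 -0.008  0.093] [ 0.491 -0.013  0.078] [ 0.5   -0.001  0.108]
s x [229 206  43  20 210] [246.8 215.3] [ 0.542 -0.061  0.086] [ 0.485 -0.091  0.078] [ 0.597 -0.025  0.109]
s x [233 216   4   5   8] [234.9 218.4] [ 0.526 -0.085  0.079] [ 0.518 -0.091  0.078] [ 0.531 -0.079  0.08 ]
s x [233 222  10  17  37] [237.4 229.7] [ 0.564 -0.106  0.079] [ 0.542 -0.116  0.078] [ 0.595 -0.087  0.08 ]
s x [272 224   5   7  13] [273.7 227.2] [ 0.613 -0.034  0.079] [ 0.602 -0.043  0.078] [ 0.62  -0.028  0.08 ]
s x [2
[... 1789 characters left out ...]
 [ 0.639 -0.078  0.078] [ 0.657 -0.053  0.083]
t x [279 191   4   4   6] [280.7 192.2] [ 0.646 -0.034  0.08 ] [ 0.641 -0.038  0.079] [ 0.65  -0.029  0.083]
t x [278 193   9  17  68] [281.6 201.8] [ 0.617 -0.038  0.08 ] [ 0.594 -0.052  0.078] [ 0.644 -0.027  0.086]
t x [286 195   4   5   6] [287.7 197. ] [ 0.632 -0.056  0.079] [ 0.626 -0.06   0.078] [ 0.639 -0.051  0.08 ]
t x [290 197   4   4   7] [291.9 198.3] [ 0.629 -0.069  0.079] [ 0.623 -0.072  0.078] [ 0.633 -0.063  0.081]
t x [287 201   3   3   5] [288.2 201.8] [ 0.618 -0.058  0.079] [ 0.614 -0.06   0.078] [ 0.62  -0.054  0.079]
t x [268 243   4   2   5] [269.4 243.4] [ 0.489 -0.005  0.091] [ 0.488 -0.009  0.078] [ 0.49  -0.001  0.106]
```

View pics/tc.png

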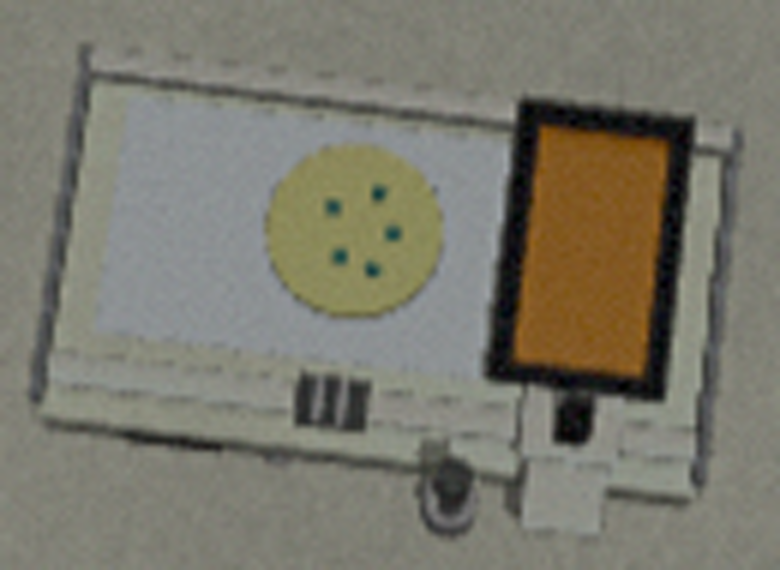

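View pics/sc.png

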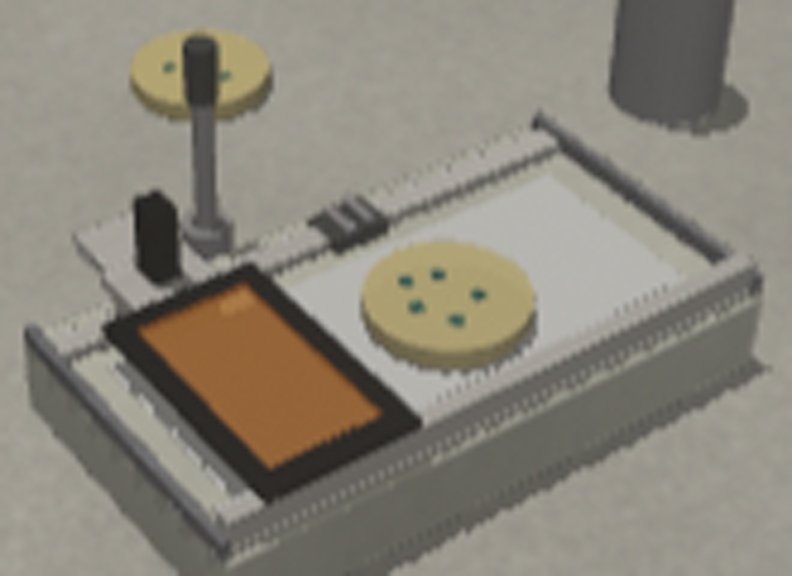

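The top crop shows the pin head at (452,485), the tab at (574,418) and the clamp's two bars at (319,402) and (346,402), so the gap between them is at (333,402). The scene crop shows the tab top at (155,205), the pin head top at (201,45) and the clamp bars at (340,212) and (362,208).

```bash
cat > m.py <<'E'
from h import *
s,t=load("scene"),load("top")
fs=lambda x,y:(210+(x+.5)/4.8-.5,160+(y+.5)/4.8-.5)
ft=lambda x,y:(195+(x+.5)/6-.5,160+(y+.5)/6-.5)
print("cams",[(-d["R"].T@d["t"]).round(2) for d in(s,t)])
# yaw from amber filter in both views
for n,d,lo in(("s",s,.55),("t",t,.55)):
    h=cv2.cvtColor(d["frame"],cv2.COLOR_BGR2HSV); m=cv2.inRange(h,(5,140,70),(22,255,255))
    k,L,st,c=cv2.connectedComponentsWithStats(m)
    for i in range(1,k):
        q=c[i]
        if st[i,4]>150 and 200<q[0]<330 and 160<q[1]<270:
            cn=max(cv2.findContours((L==i).astype(np.uint8),0,1)[0],key=len)[:,0]
            W=np.array([onz(d,p,.078)[:2] for p in cn]).astype(np.float32)
            print(n,"amber",cv2.minAreaRect(W*1000),st[i,4])
# front rail/box line in top view
print("front edge",onz(t,ft(45,420),.05).round(3),onz(t,ft(690,497),.05).round(3))
print("back rod",onz(t,ft(90,75),.055).round(3),onz(t,ft(735,150),.055).round(3))
P=cloud(t);Q=cloud(s)
for z in(.055,.06,.065,.07): print("notch z",z,onz(t,ft(333,402),z).round(4),onz(s,fs(351,210),z).round(4))
print("notch tri",tri(t,ft(333,402),s,fs(351,210)).round(4))
u,v=np.round(ft(333,402)).astype(int);print("clamp depth z top",P[v-2:v+3,u-5:u+6,2].round(3))
print("pin top scene",onz(s,fs(201,43),.175).round(4),"top",onz(t,ft(453,475),.175).round(4))
print("tab top scene",onz(s,fs(155,201),.122).round(4),"top",onz(t,ft(574,412),.122).round(4))
# side-on: line of pin axis in scene
for d,C,n in((s,Q,"s"),(t,P,"t")):
    m=(abs(C[...,0]-.52)<.06)&(abs(C[...,1]-.335)<.06)&(C[...,2]>.088)&(C[...,2]<.102)
    X=C[m]; A=np.c_[2*X[:,:2],np.ones(len(X))]; r=np.linalg.lstsq(A,(X[:,:2]**2).sum(1),rcond=None)[0]
    print("pot",n,r[:2],np.sqrt(r[2]+r[0]**2+r[1]**2),len(X))
E
python3 m.py
```

```text
cams [array([ 1.21, -0.54,  0.74]), array([0.37, 0.01, 1.33])]
s amber ((622.29541015625, -74.55699157714844), (64.9830322265625, 120.11048889160156), 84.4972152709961) 960
t amber ((619.594970703125, -72.49629974365234), (66.04546356201172, 122.2017822265625), 84.76998138427734) 871
front edge [0.528 0.199 0.05 ] [ 0.5   -0.127  0.05 ]
back rod [0.707 0.186 0.055] [ 0.68  -0.147  0.055]
notch z 0.055 [0.5417 0.0546 0.055 ] [0.5316 0.0653 0.055 ]
notch z 0.06 [0.541  0.0545 0.06  ] [0.5366 0.0609 0.06  ]
notch z 0.065 [0.5403 0.0543 0.065 ] [0.5416 0.0565 0.065 ]
notch z 0.07 [0.5396 0.0542 0.07  ] [0.5465 0.0521 0.07  ]
notch tri [0.5411 0.0553 0.0651]
clamp depth z top [[0.061 0.061 0.072 0.067 0.061 0.063 0.064 0.067 0.06  0.066 0.064]
 [0.064 0.062 0.065 0.069 0.065 0.063 0.067 0.067 0.062 0.061 0.058]
 [0.061 0.065 0.067 0.071 0.063 0.063 0.066 0.065 1.334 0.067 0.064]
 [0.062 0.061 0.067 0.069 0.061 0.061 0.064 0.067 0.065 0.062 0.065]
 [0.06  0.063 0.068 0.061 0.063 0.058 0.064 0.063 0.062 0.062 0.067]]
pin top scene [ 0.4949 -0.0063  0.175 ] top [ 0.4934 -0.005   0.175 ]
tab top scene [ 0.5294 -0.0641  0.122 ] top [ 0.5315 -0.063   0.122 ]
pot s [0.51457721 0.34775882] 0.034188866932727754 112
pot t [0.51360876 0.34897653] 0.03493196358049754 117
```

```bash
cat > st.py <<'E'
import sys,numpy as np
from cell import env
o=env.get_obs(); p=o["tool_pos"]; print("t",round(o["time_s"],2),"p",p.round(4),"rot",o["tool_rot"].round(2),"F",o["force"].round(1),"M",o["wrist_torque"].round(2),"w",round(o["grip_width"],4),"q",o["qpos"].round(0))
if len(sys.argv)>3:
    from scipy.spatial.transform import Rotation as R
    g=np.array(list(map(float,sys.argv[1:4]))); Rt=R.from_euler("xyz",o["tool_rot"],degrees=True)
    print("tool shift cm",(Rt.inv().apply(g-p)*100).round(2))
    if len(sys.argv)>4: print("rotvec",(Rt.inv()*R.from_euler("xyz",[180,0,float(sys.argv[4])],degrees=True)).as_rotvec().round(3))
E
python3 -m creep '[[-2.7,-3.8,0,0,0,0,1],[-2.7,-3.8,0,0,0,0,1],[-2.7,-3.8,0,0,0,0,1],[-2.7,-3.8,0,0,0,0,1],[-2.7,-3.8,0,0,0,0,1],[-2.7,-3.8,0,0,0,0,1],[-2.7,-3.8,0,0,0,0,1],[-2.7,-3.8,0,0,0,0,1],[0,0,0,0,0,0,1]]'; python3 st.py 0.495 -0.0065 0.29 -95.2
```

```text
time_s: 1.0
tool_pos: [0.3609, -0.3826, 0.2681]
tool_rot: [175.9, -1.3, -81.0]
force: [0.8, -0.1, 0.3]
grip_width: 0.0871
t 1.0 p [ 0.3609 -0.3826  0.2681] rot [175.94  -1.35 -81.02] F [ 0.8 -0.1  0.3] M [ 0.03 -0.05 -0.03] w 0.0871 q [ 57.   6. -17. 101.   6.  75. -42.]
tool shift cm [-35.   -18.85  -4.36]
rotvec [ 0.068 -0.032  0.246]
```

```bash
python3 -m creep '[[-2.5,-1.5,-0.8,0.03,-0.01,0.06,1],[-2.5,-1.5,-0.8,0.02,-0.01,0.06,1],[-2.5,-1.5,-0.6,0.02,-0.01,0.06,1],[-2.5,-1.0,-0.5,0.01,0,0.04,1],[-2.5,-1.0,-0.5,0,0,0.03,1],[-2.5,-1.0,-0.4,0,0,0,1],[-2.5,-1.0,-0.4,0,0,0,1],[-2.5,-1.0,-0.4,0,0,0,1],[0,0,0,0,0,0,1]]'; python3 st.py 0.495 -0.0065 0.27 -95.2
```

```text
time_s: 1.9
tool_pos: [0.4602, -0.1757, 0.3079]
tool_rot: [-179.5, 0.3, -96.0]
force: [0.5, 0.1, -1.2]
grip_width: 0.0872
t 1.9 p [ 0.4602 -0.1757  0.3079] rot [-179.53    0.33  -95.99] F [ 0.5  0.1 -1.2] M [0.05 0.03 0.04] w 0.0872 q [ 46.  -1. -27. 103.  -1.  77. -77.]
tool shift cm [-17.16  -1.66   3.9 ]
rotvec [-0.008  0.006 -0.014]
```

```bash
python3 -m creep '[[-2.5,-0.3,0.3,0,0,0,1],[-2.5,-0.3,0.3,0,0,0,1],[-2.5,-0.3,0.3,0,0,0,1],[-2.5,-0.3,0.3,0,0,0,1],[-2.5,-0.3,0.3,0,0,0,1],[-2.5,-0.2,0.3,0,0,0,1],[-1.5,-0.1,0,0,0,0,1],[0,0,0,0,0,0,1]]'; python3 st.py 0.495 -0.0065 0.211 -95.2
```

```text
time_s: 2.7
tool_pos: [0.494, -0.0164, 0.2871]
tool_rot: [-179.8, 0.1, -96.5]
force: [0.4, -0.1, 0.1]
grip_width: 0.0872
t 2.7 p [ 0.494  -0.0164  0.2871] rot [-1.7984e+02  1.3000e-01 -9.6510e+01] F [ 0.4 -0.1  0.1] M [ 0.07 -0.01 -0.01] w 0.0872 q [ 36.   1. -37. 104.   0.  75. -98.]
tool shift cm [-0.98  0.04  7.61]
rotvec [-0.003  0.002 -0.023]
```

```bash
python3 -m creep '[[-0.9,0,0,0,0,-0.02,1],[-0.1,0,1.5,0,0,0,1],[0,0,2,0,0,0,1],[0,0,2,0,0,0,1],[0,0,1.5,0,0,0,1],[0,0,0.8,0,0,0,1],[0,0,0,0,0,0,1]]'; python3 st.py 0.495 -0.0065 0.211 -95.2
```

```text
time_s: 3.4
tool_pos: [0.4932, -0.0143, 0.2012]
tool_rot: [180.0, -0.1, -95.8]
force: [0.2, 0.9, 0.6]
grip_width: 0.0872
t 3.4 p [ 0.4932 -0.0143  0.2012] rot [ 1.7996e+02 -8.0000e-02 -9.5810e+01] F [0.2 0.9 0.6] M [0.06 0.   0.02] w 0.0872 q [  35.    6.  -38.  110.    4.   65. -100.]
tool shift cm [-0.79 -0.1  -0.98]
rotvec [ 0.001 -0.001 -0.011]
```

```bash
python3 -m creep '[[-0.6,-0.1,-0.8,0,0,0,1],[-0.3,0,-0.2,0,0,0,1],[0,0,0,0,0,0,1]]'; python3 st.py 0.495 -0.0065 0.211 -95.2
```

```text
time_s: 3.7
tool_pos: [0.496, -0.0054, 0.2131]
tool_rot: [-179.9, -0.1, -95.9]
force: [0.4, -0.7, 0.2]
grip_width: 0.0866
t 3.7 p [ 0.496  -0.0054  0.2131] rot [-1.7994e+02 -8.0000e-02 -9.5890e+01] F [ 0.4 -0.7  0.2] M [ 0.05  0.04 -0.  ] w 0.0866 q [  34.    5.  -38.  109.    4.   67. -101.]
tool shift cm [0.11 0.09 0.21]
rotvec [-0.001 -0.001 -0.012]
```

Run:
```python
from cell import optics
import cv2,numpy as np
a=[]
for n,(y,x) in(("scene",(110,170)),("top",(150,190))):
    d=optics.read_camera(n); np.savez(f"pics/{n}1.npz",**d)
    a.append(cv2.resize(d["frame"][y:y+150,x:x+130],None,fx=3,fy=3.0,interpolation=cv2.INTER_CUBIC))
cv2.imwrite("pics/g1.png",np.hstack(a))
```

```text
(no output)
```

View pics/g1.png

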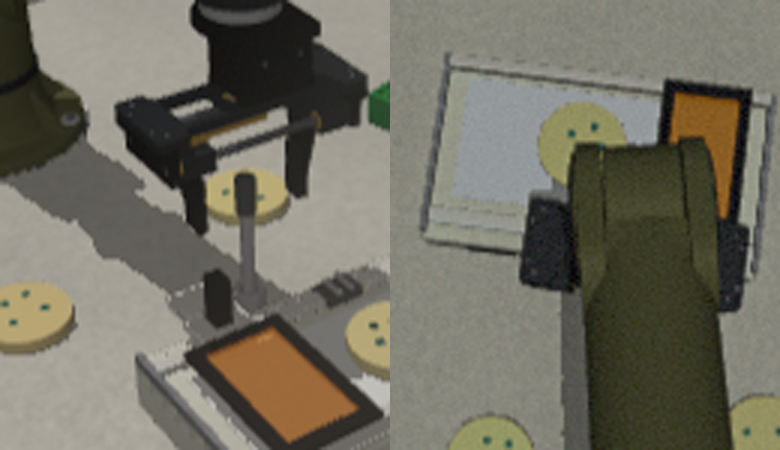

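The pin head at (245,190) sits midway between the fingers, whose tips are at (198,228) and (300,190). Closing now.

```bash
python3 -m creep '[[0,0,0.15,0,0,0,0.5],[0,0,0,0,0,0,0.3],[0,0,0,0,0,0,0.1],[0,0,0,0,0,0,0.1],[0,0,0,0,0,0,0.1],[0,0,0,0,0,0,0.1],[0,0,0,0,0,0,0.1]]' 35; python3 st.py 0.495 -0.0065 0.315 -95.2
```

```text
time_s: 4.5
tool_pos: [0.496, -0.0061, 0.2116]
tool_rot: [-179.9, -0.1, -95.9]
force: [-0.3, -0.4, 0.4]
grip_width: 0.0388
t 4.5 p [ 0.496  -0.0061  0.2116] rot [-1.7991e+02 -1.2000e-01 -9.5920e+01] F [-0.3 -0.4  0.4] M [-0.01 -0.    0.01] w 0.0388 q [  34.    5.  -38.  109.    4.   66. -101.]
tool shift cm [  0.08   0.08 -10.34]
rotvec [-0.002 -0.002 -0.013]
```

```bash
python3 -m creep '[[0,0,0,0,0,0,0.0],[0,0,0,0,0,0,0.0],[0,0,0,0,0,0,0.0],[0,0,0,0,0,0,0.0],[0,0,0,0,0,0,0.0],[0,0,0,0,0,0,0.0],[0,0,0,0,0,0,0]]' 35; python3 st.py 0.495 -0.0065 0.315 -95.2
```

```text
time_s: 5.2
tool_pos: [0.496, -0.0059, 0.2116]
tool_rot: [-179.9, -0.1, -95.9]
force: [-0.2, -0.8, 0.8]
grip_width: 0.0171
t 5.2 p [ 0.496  -0.0059  0.2116] rot [-1.7991e+02 -1.0000e-01 -9.5910e+01] F [-0.2 -0.8  0.8] M [0.09 0.04 0.02] w 0.0171 q [  34.    5.  -38.  109.    4.   66. -101.]
tool shift cm [  0.09   0.08 -10.34]
rotvec [-0.002 -0.002 -0.012]
```

```bash
python3 -m creep '[[0,0,0,0,0,0,0.0],[0,0,-0.7,0,0,0,0],[0,0,-0.7,0,0,0,0.0],[0,0,-0.7,0,0,0,0.0],[0,0,-0.8,0,0,0,0.0],[0,0,-0.8,0,0,0,0.0],[0,0,-0.8,0,0,0,0],[0,0,-1,0,0,0,0],[0,0,-1,0,0,0,0],[0,0,-1,0,0,0,0],[0,0,-1,0,0,0,0],[0,0,-1,0,0,0,0],[0,0,-0.8,0,0,0,0],[0,0,0,0,0,0,0],[0,0,0,0,0,0,0]]' 35; python3 st.py 0.514 0.348 0.32 -95.2
```

```text
time_s: 6.7
tool_pos: [0.4961, -0.0056, 0.3252]
tool_rot: [-179.8, -0.1, -95.9]
force: [-1.0, -0.6, -1.1]
grip_width: 0.017
t 6.7 p [ 0.4961 -0.0056  0.3252] rot [-1.7978e+02 -1.3000e-01 -9.5910e+01] F [-1.  -0.6 -1.1] M [0.01 0.02 0.03] w 0.017 q [ 36.  -0. -38. 101.   0.  79. -98.]
tool shift cm [-35.36   1.86   0.43]
rotvec [-0.004 -0.002 -0.012]
```

```bash
python3 -m creep '[[-1.5,0,0,0,0,-0.05,0],[-2,0,0,0,0,-0.06,0],[-2.5,-0.1,0,0,0,-0.06,0],[-2.5,-0.2,0,0,0,-0.06,0],[-2.5,-0.4,0,0,0,-0.06,0],[-2.5,-0.5,0,0,0,-0.06,0],[-2.5,-0.6,0,0,0,0,0],[-2.5,-0.6,0,0,0,0,0],[-2.5,-0.6,0,0,0,0,0],[-2.5,-0.6,0,0,0,0,0],[0,0,0,0,0,0,0],[0,0,0,0,0,0,0]]'; python3 st.py 0.514 0.348 0.32 -75
```

```text
time_s: 7.9
tool_pos: [0.4841, 0.2685, 0.3235]
tool_rot: [-180.0, 0.4, -71.9]
force: [0.6, -0.8, -1.4]
grip_width: 0.0171
t 7.9 p [0.4841 0.2685 0.3235] rot [-179.96    0.4   -71.85] F [ 0.6 -0.8 -1.4] M [-0.08  0.   -0.01] w 0.0171 q [  15.   11.  -52.   93.    8.   80. -110.]
tool shift cm [-6.62 -5.31  0.4 ]
rotvec [-0.     0.007  0.055]
```

```bash
python3 -m creep '[[-1.5,-1.2,0,0,0,0,0],[-1.5,-1.2,0,0,0,0,0],[-1.5,-1.2,0,0,0,0,0],[-1.3,-1,0,0,0,0,0],[-0.5,-0.4,0,0,0,0,0],[0,0,0,0,0,0,0],[0,0,0,0,0,0,0]]'; python3 st.py 0.514 0.348 0.32 -72
```

```text
time_s: 8.6
tool_pos: [0.5121, 0.3447, 0.323]
tool_rot: [179.9, 0.2, -71.7]
force: [-0.3, -1.0, -0.7]
grip_width: 0.017
t 8.6 p [0.5121 0.3447 0.323 ] rot [179.89   0.18 -71.68] F [-0.3 -1.  -0.7] M [-0.01  0.01  0.03] w 0.017 q [   4.   21.  -52.   84.   16.   83. -120.]
tool shift cm [-0.25 -0.29  0.3 ]
rotvec [0.002 0.003 0.006]
```

```bash
python3 -m creep '[[-0.25,-0.3,0,0,0,0,0],[0,0,0,0,0,0,0]]'; python3 st.py 0.514 0.348 0.205
python3 - <<'E'
from cell import optics
import cv2,numpy as np
a=[]
for n,(y,x) in(("scene",(70,260)),("top",(150,90))):
    d=optics.read_camera(n); np.savez(f"pics/{n}2.npz",**d)
    a.append(cv2.resize(d["frame"][y:y+150,x:x+130],None,fx=3,fy=3.0,interpolation=cv2.INTER_CUBIC))
cv2.imwrite("pics/g2.png",np.hstack(a))
E
```

```text
time_s: 8.8
tool_pos: [0.5145, 0.3464, 0.3231]
tool_rot: [179.9, 0.1, -71.8]
force: [0.1, 1.0, -0.9]
grip_width: 0.0167
t 8.8 p [0.5145 0.3464 0.3231] rot [ 1.799e+02  8.000e-02 -7.178e+01] F [ 0.1  1.  -0.9] M [-0.02 -0.01 -0.02] w 0.0167 q [   4.   21.  -52.   84.   17.   83. -120.]
tool shift cm [-0.15 -0.02 11.81]
```

View pics/g2.png

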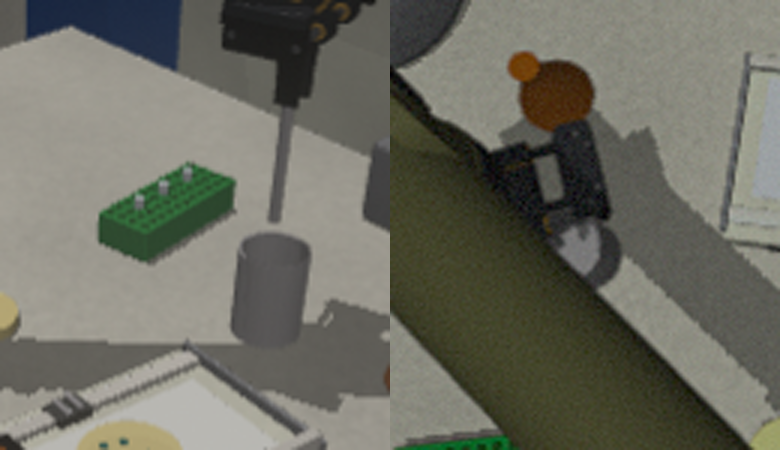

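The pin hangs with its tip at (274,220), straight above the pot mouth centred at (274,248). Lowering it.

```bash
python3 -m creep '[[-0.1,0,1,0,0,0,0],[0,0,1,0,0,0,0],[0,0,1,0,0,0,0],[0,0,1.2,0,0,0,0],[0,0,1.2,0,0,0,0],[0,0,1.2,0,0,0,0],[0,0,1.2,0,0,0,0],[0,0,1,0,0,0,0],[0,0,0.8,0,0,0,0],[0,0,0.6,0,0,0,0],[0,0,0,0,0,0,0],[0,0,0,0,0,0,0]]'; python3 st.py 0.514 0.348 0.203 -72
```

```text
time_s: 10.1
tool_pos: [0.5132, 0.3459, 0.2101]
tool_rot: [179.7, 0.0, -71.8]
force: [-0.0, -0.5, 0.1]
grip_width: 0.0171
t 10.1 p [0.5132 0.3459 0.2101] rot [ 1.7972e+02  1.0000e-02 -7.1820e+01] F [-0.  -0.5  0.1] M [-0.05 -0.   -0.01] w 0.0171 q [   3.   25.  -50.   92.   20.   72. -123.]
tool shift cm [-0.18 -0.15  0.71]
rotvec [0.005 0.    0.003]
```

```bash
python3 -m creep '[[-0.15,-0.15,0.2,0,0,0,0],[0,0,0.2,0,0,0,0],[0,0,0.2,0,0,0,0],[0,0,0,0,0,0,0]]'; python3 st.py 0.514 0.348 0.203 -72
```

```text
time_s: 10.5
tool_pos: [0.5149, 0.3486, 0.2052]
tool_rot: [179.9, 0.0, -71.8]
force: [0.3, -0.7, -0.7]
grip_width: 0.0171
t 10.5 p [0.5149 0.3486 0.2052] rot [ 1.7988e+02  4.0000e-02 -7.1830e+01] F [ 0.3 -0.7 -0.7] M [-0.02 -0.    0.01] w 0.0171 q [   2.   26.  -50.   92.   21.   72. -123.]
tool shift cm [0.03 0.1  0.22]
rotvec [0.002 0.001 0.003]
```

```bash
python3 -m creep '[[0,0,0.15,0,0,0,0],[0,0,0.1,0,0,0,0],[0,0,0,0,0,0,0]]'; python3 st.py 0.514 0.348 0.203 -72
```

```text
time_s: 10.8
tool_pos: [0.515, 0.3487, 0.2028]
tool_rot: [179.9, 0.0, -71.8]
force: [0.4, -1.0, -0.1]
grip_width: 0.0168
t 10.8 p [0.515  0.3487 0.2028] rot [ 1.7991e+02  5.0000e-02 -7.1830e+01] F [ 0.4 -1.  -0.1] M [ 0.   -0.01 -0.03] w 0.0168 q [   2.   26.  -50.   92.   21.   71. -123.]
tool shift cm [ 0.03  0.11 -0.02]
rotvec [0.002 0.001 0.003]
```

```bash
python3 -m creep '[[0,0,0.1,0,0,0,0],[0,0,0,0,0,0,0],[0,0,0.1,0,0,0,0],[0,0,0,0,0,0,0]]'; python3 st.py 0.514 0.348 0.203 -72
```

```text
time_s: 11.2
tool_pos: [0.5155, 0.3491, 0.2017]
tool_rot: [-180.0, 0.1, -71.8]
force: [0.3, 0.1, -0.4]
grip_width: 0.0168
t 11.2 p [0.5155 0.3491 0.2017] rot [-1.7999e+02  6.0000e-02 -7.1840e+01] F [ 0.3  0.1 -0.4] M [-0.05 -0.06 -0.04] w 0.0168 q [   2.   26.  -50.   92.   21.   71. -123.]
tool shift cm [ 0.05  0.17 -0.13]
rotvec [-0.     0.001  0.003]
```

```bash
python3 -m creep '[[0,0,0,0,0,0,0.25],[0,0,0,0,0,0,0.3],[0,0,0,0,0,0,0.5],[0,0,0,0,0,0,0.7],[0,0,0,0,0,0,1],[0,0,0,0,0,0,1],[0,0,0,0,0,0,1],[0,0,0,0,0,0,1],[0,0,0,0,0,0,1],[0,0,0,0,0,0,1]]'; python3 st.py
python3 - <<'E'
from cell import optics
import cv2,numpy as np
a=[]
for n,(y,x) in(("scene",(70,260)),("top",(150,90))):
    d=optics.read_camera(n); np.savez(f"pics/{n}3.npz",**d)
    a.append(cv2.resize(d["frame"][y:y+150,x:x+130],None,fx=3,fy=3.0,interpolation=cv2.INTER_CUBIC))
cv2.imwrite("pics/g3.png",np.hstack(a))
E
```

```text
time_s: 12.2
tool_pos: [0.5153, 0.349, 0.2014]
tool_rot: [180.0, 0.1, -71.8]
force: [0.9, -0.3, -0.5]
grip_width: 0.0815
t 12.2 p [0.5153 0.349  0.2014] rot [ 1.7999e+02  6.0000e-02 -7.1840e+01] F [ 0.9 -0.3 -0.5] M [ 0.05 -0.03  0.01] w 0.0815 q [   2.   26.  -50.   92.   21.   71. -123.]
```

View pics/g3.png

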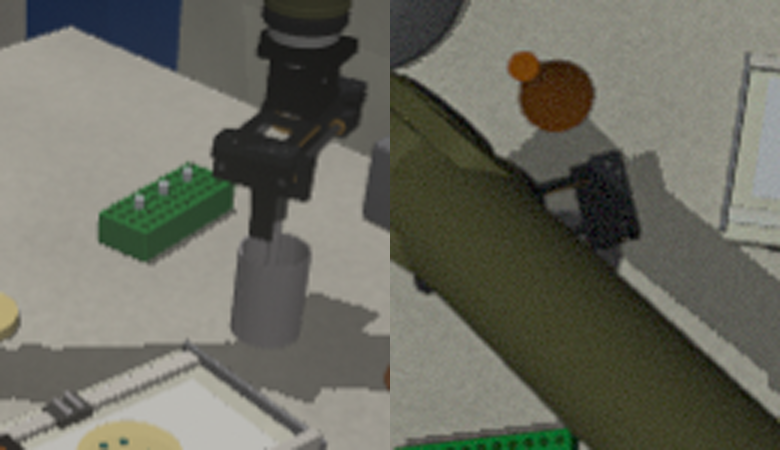

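The pin stands in the pot, visible at about (275,225) between the open fingers. Rising straight up.

```bash
python3 -m creep '[[0,0,-0.6,0,0,0,1],[0,0,-1,0,0,0,1],[0,0,-1.5,0,0,0,1],[0,0,-1.5,0,0,0,1],[0,0,-1.5,0,0,0,1],[0,0,-0.5,0,0,0,1],[0,0,0,0,0,0,1],[0,0,0,0,0,0,1]]'; python3 st.py 0.5305 -0.0645 0.26 -95.2
```

```text
time_s: 13.1
tool_pos: [0.5159, 0.3498, 0.2761]
tool_rot: [-179.8, 0.1, -71.8]
force: [-0.1, 0.6, -0.0]
grip_width: 0.0873
t 13.1 p [0.5159 0.3498 0.2761] rot [-1.7976e+02  1.1000e-01 -7.1830e+01] F [-0.1  0.6 -0. ] M [-0.04  0.02  0.04] w 0.0873 q [   3.   23.  -51.   87.   18.   78. -121.]
tool shift cm [39.82 11.53  1.48]
rotvec [-0.004  0.003  0.408]
```

```bash
python3 -m creep '[[1.5,0.5,0,0,0,0.05,1],[2.5,0.7,0,0,0,0.06,1],[2.8,0.6,0.1,0,0,0.06,1],[2.8,0.5,0.1,0,0,0.06,1],[2.8,0.3,0.1,0,0,0.06,1],[2.8,0.1,0.1,0,0,0.06,1],[2.8,0,0.1,0,0,0,1],[2.8,0,0.1,0,0,0,1],[2.8,0,0.1,0,0,0,1],[2.8,0,0.1,0,0,0,1],[2.8,0,0.1,0,0,0,1],[0,0,0,0,0,0,1],[0,0,0,0,0,0,1]]'; python3 st.py 0.5305 -0.0645 0.24 -95.2
```

```text
time_s: 14.4
tool_pos: [0.4948, 0.0282, 0.2564]
tool_rot: [179.2, -0.3, -94.8]
force: [-0.5, 0.8, -0.3]
grip_width: 0.0874
t 14.4 p [0.4948 0.0282 0.2564] rot [179.19  -0.26 -94.83] F [-0.5  0.8 -0.3] M [ 0.06 -0.01  0.01] w 0.0874 q [  33.    3.  -40.  106.    2.   73. -103.]
tool shift cm [ 8.93 -4.36  1.62]
rotvec [ 0.014 -0.005  0.006]
```

Run:
```python
from cell import optics
from h import *
for n in("scene","top"):
    d=optics.read_camera(n); np.savez(f"pics/{n}4.npz",**d); C=cloud(d)
    m=(C[...,0]>.47)&(C[...,0]<.57)&(abs(C[...,1]-.348)<.05)&(C[...,2]>.13)&(C[...,2]<.19)
    X=C[m]; print(n,"pin",len(X),X.mean(0).round(4) if len(X) else"",X[:,2].max() if len(X) else"")
    if n=="scene": cv2.imwrite("pics/g4.png",cv2.resize(d["frame"][110:250,190:380],None,fx=4,fy=4,interpolation=cv2.INTER_CUBIC))
```

```text
scene pin 78 [0.516  0.3435 0.1502] 0.16552568468304113
top pin 55 [0.5117 0.3463 0.1584] 0.1712655938348511
```

View pics/g4.png

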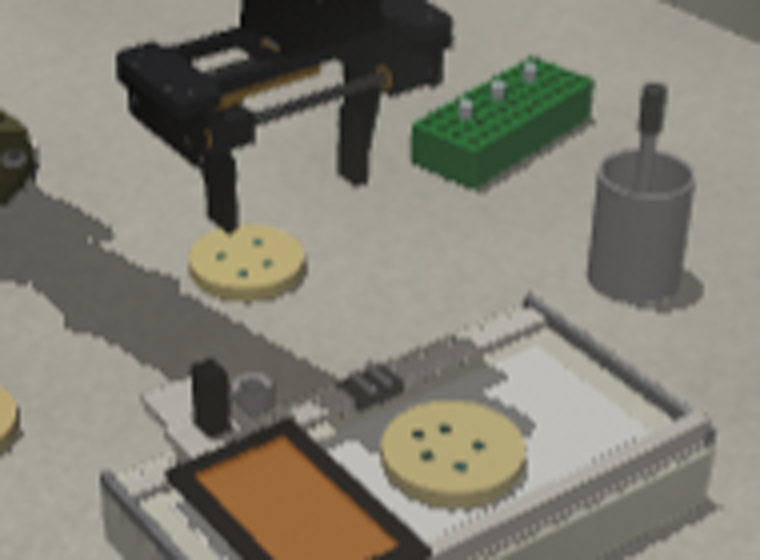

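The pin stands upright in the pot, with its head at (652,108). The socket is empty at (253,392) and the tab is at (210,395). Moving over the tab next.

```bash
python3 -m creep '[[1.5,-0.7,0,0,0,0,1],[1.8,-0.9,0,0.01,0,0,1],[1.8,-0.9,0.4,0,0,0,1],[1.8,-0.9,0.4,0,0,0,1],[1,-0.5,0.3,0,0,0,1],[0.3,-0.1,0.2,0,0,0,1],[0,0,0,0,0,0,1],[0,0,0,0,0,0,1]]'; python3 st.py 0.5305 -0.0645 0.159 -95.2
```

```text
time_s: 15.3
tool_pos: [0.5314, -0.0596, 0.2411]
tool_rot: [179.7, -0.2, -94.4]
force: [-0.4, 0.0, 0.3]
grip_width: 0.0872
t 15.3 p [ 0.5314 -0.0596  0.2411] rot [ 1.7968e+02 -1.6000e-01 -9.4410e+01] F [-0.4  0.   0.3] M [0.03 0.02 0.  ] w 0.0872 q [ 37.   9. -36. 102.   6.  71. -95.]
tool shift cm [0.47 0.01 8.21]
rotvec [ 0.006 -0.003  0.014]
```

```bash
python3 -m creep '[[0.4,0,0.8,0,0,0.01,1],[0,0,1.2,0,0,0,1],[0,0,1.3,0,0,0,1],[0,0,1.3,0,0,0,1],[0,0,1.3,0,0,0,1],[0,0,0.9,0,0,0,1],[0,0,0,0,0,0,1],[0,0,0,0,0,0,1]]'; python3 st.py 0.5305 -0.0645 0.159 -95.2
```

```text
time_s: 16.1
tool_pos: [0.529, -0.0611, 0.1658]
tool_rot: [179.5, -0.1, -94.8]
force: [0.1, -0.5, -0.1]
grip_width: 0.0871
t 16.1 p [ 0.529  -0.0611  0.1658] rot [ 1.7952e+02 -1.3000e-01 -9.4760e+01] F [ 0.1 -0.5 -0.1] M [ 0.03 -0.03 -0.01] w 0.0871 q [ 36.  13. -36. 107.   9.  63. -98.]
tool shift cm [ 0.33 -0.18  0.68]
rotvec [ 0.008 -0.002  0.008]
```

```bash
python3 -m creep '[[0.3,-0.2,0.5,0.008,0,0.008,1],[0,0,0.1,0,0,0,0.6],[0,0,0,0,0,0,0],[0,0,0,0,0,0,0],[0,0,0,0,0,0,0],[0,0,0,0,0,0,0],[0,0,0,0,0,0,0],[0,0,0,0,0,0,0],[0,0,0,0,0,0,0],[0,0,0,0,0,0,0],[0,0,0,0,0,0,0],[0,0,0,0,0,0,0],[0,0,0,0,0,0,0],[0,0,0,0,0,0,0],[0,0,0,0,0,0,0]]' 35; python3 st.py 0.541 0.0545 0.159 -95.2
```

```text
time_s: 17.6
tool_pos: [0.5325, -0.0647, 0.1615]
tool_rot: [-179.7, -0.1, -95.3]
force: [-0.4, -0.2, -0.5]
grip_width: 0.0156
t 17.6 p [ 0.5325 -0.0647  0.1615] rot [-1.7974e+02 -1.5000e-01 -9.5290e+01] F [-0.4 -0.2 -0.5] M [ 0.13  0.03 -0.  ] w 0.0156 q [ 36.  14. -36. 107.   9.  62. -98.]
tool shift cm [-11.94   0.25   0.22]
rotvec [-0.005 -0.003 -0.002]
```

```bash
python3 -m creep '[[-0.5,0,0,0,0,0,0],[-0.8,0,0,0,0,0,0],[-0.8,0,0,0,0,0,0],[-0.8,0,0,0,0,0,0],[-0.8,0,0,0,0,0,0],[-0.8,0,0,0,0,0,0],[-0.8,0,0,0,0,0,0],[-0.5,0,0,0,0,0,0],[0,0,0,0,0,0,0]]'; python3 st.py 0.541 0.0545 0.161 -95.2
```

```text
time_s: 18.5
tool_pos: [0.5382, -0.0018, 0.1615]
tool_rot: [-179.7, -0.2, -95.2]
force: [0.6, -0.8, 1.0]
grip_width: 0.0158
t 18.5 p [ 0.5382 -0.0018  0.1615] rot [-179.72   -0.22  -95.23] F [ 0.6 -0.8  1. ] M [ 0.08  0.04 -0.02] w 0.0158 q [  31.   14.  -38.  107.   10.   62. -106.]
tool shift cm [-5.63  0.24  0.03]
rotvec [-0.005 -0.004 -0.   ]
```

```bash
python3 -m creep '[[-0.5,0,0,0,0,0,0],[-0.7,0,0,0,0,0,0],[-0.7,0,0,0,0,0,0],[-0.7,0,0,0,0,0,0],[-0.6,0,0,0,0,0,0],[-0.3,0,0,0,0,0,0],[0,0,0,0,0,0,0],[0,0,0,0,0,0,0]]'; python3 st.py 0.541 0.0545 0.161 -95.2
python3 - <<'E'
from cell import optics
import cv2,numpy as np
d=optics.read_camera("scene"); np.savez("pics/scene5.npz",**d)
cv2.imwrite("pics/g5.png",cv2.resize(d["frame"][150:250,210:340],None,fx=6,fy=6,interpolation=cv2.INTER_CUBIC))
E
```

```text
time_s: 19.3
tool_pos: [0.5417, 0.0359, 0.1615]
tool_rot: [-179.7, -0.2, -95.3]
force: [-0.8, -2.1, 0.9]
grip_width: 0.0157
t 19.3 p [0.5417 0.0359 0.1615] rot [-179.73   -0.24  -95.26] F [-0.8 -2.1  0.9] M [-0.11  0.1   0.  ] w 0.0157 q [  28.   15.  -39.  106.   11.   62. -110.]
tool shift cm [-1.85  0.24  0.04]
rotvec [-0.005 -0.004 -0.001]
```

View pics/g5.png

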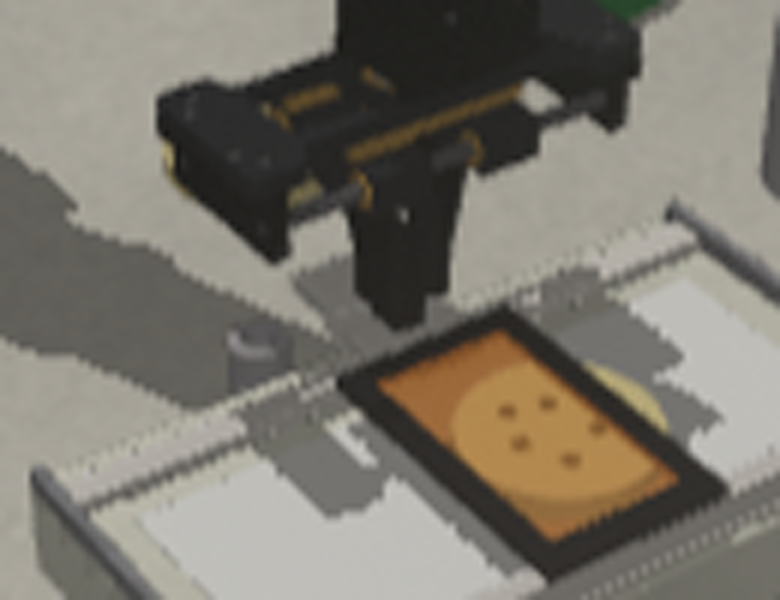

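The slide follows the gripper: the fingers are on the tab at (400,300), and the filter at (530,440) already covers most of the dish. I'll approach the ridge in small steps.

```bash
for i in 1; do python3 -m creep '[[-0.2,0,0,0,0,0,0],[-0.2,0,0,0,0,0,0],[-0.2,0,0,0,0,0,0]]' >/dev/null; python3 st.py; python3 -m creep '[[-0.2,0,0,0,0,0,0]]'>/dev/null; python3 st.py; python3 -m creep '[[-0.2,0,0,0,0,0,0]]'>/dev/null; python3 st.py;  done
```

```text
t 19.65 p [0.5422 0.0411 0.1615] rot [-179.75   -0.27  -95.36] F [ 0.  -1.6  1.7] M [-0.06  0.15  0.05] w 0.0159 q [  27.   15.  -39.  106.   11.   62. -111.]
t 19.75 p [0.5424 0.0432 0.1615] rot [-179.75   -0.28  -95.37] F [-0.7 -2.5  1.4] M [-0.12  0.14  0.09] w 0.0158 q [  27.   15.  -39.  106.   11.   62. -112.]
t 19.85 p [0.5426 0.0453 0.1615] rot [-179.75   -0.28  -95.37] F [-0.6 -1.4  1.3] M [-0.01  0.12  0.05] w 0.016 q [  27.   15.  -39.  106.   11.   62. -112.]
```

```bash
python3 -m creep '[[-0.15,0,0,0,0,0,0]]' >/dev/null; python3 st.py|cut -c1-110; python3 -m creep '[[-0.15,0,0,0,0,0,0]]'>/dev/null; python3 st.py|cut -c1-110; python3 -m creep '[[-0.15,0,0,0,0,0,0]]'>/dev/null; python3 st.py|cut -c1-110; python3 -m creep '[[0,0,0,0,0,0,0]]'>/dev/null; python3 st.py|cut -c1-110
```

```text
t 19.95 p [0.5428 0.0467 0.1615] rot [-179.75   -0.31  -95.37] F [-1.6 -3.6  2. ] M [-0.61  0.26  0.05] w 0.01
t 20.05 p [0.5428 0.0472 0.1615] rot [-179.77   -0.42  -95.39] F [-1.4 -6.1  3.5] M [-0.87  0.33  0.07] w 0.01
t 20.15 p [0.5429 0.0474 0.1615] rot [-179.8    -0.53  -95.44] F [-0.7 -5.3  2.9] M [-0.64  0.29  0.08] w 0.01
t 20.25 p [0.5429 0.0474 0.1615] rot [-179.81   -0.52  -95.47] F [-1.1 -1.   1.4] M [0.15 0.12 0.07] w 0.0157
```

Force rises from about y = 0.0465, so this is the ridge. Pushing on a little harder.

```bash
for i in 1; do python3 -m creep '[[-0.2,0,0,0,0,0,0]]' >/dev/null; python3 st.py|cut -c1-110; python3 -m creep '[[-0.2,0,0,0,0,0,0]]'>/dev/null; python3 st.py|cut -c1-110; python3 -m creep '[[-0.2,0,0,0,0,0,0]]'>/dev/null; python3 st.py|cut -c1-110; done
```

```text
t 20.35 p [0.543  0.0484 0.1615] rot [-179.82   -0.6   -95.52] F [-2.8 -5.5  3.3] M [-0.47  0.33  0.13] w 0.01
t 20.45 p [0.5432 0.0501 0.1615] rot [-179.83   -0.62  -95.55] F [-1.  -3.2  2.1] M [-0.05  0.2   0.13] w 0.01
t 20.55 p [0.5434 0.0528 0.1616] rot [-179.83   -0.55  -95.55] F [-1.2 -0.7  1.7] M [0.49 0.13 0.2 ] w 0.0158
```

```bash
python3 -m creep '[[0,0,0,0,0,0,0]]' >/dev/null; python3 st.py|cut -c1-110; python3 -m creep '[[-0.1,0,0,0,0,0,0]]'>/dev/null; python3 st.py|cut -c1-110; python3 -m creep '[[-0.1,0,0,0,0,0,0]]'>/dev/null; python3 st.py|cut -c1-110; python3 -m creep '[[0,0,0,0,0,0,0]]'>/dev/null; python3 st.py|cut -c1-110
```

```text
t 20.65 p [0.5435 0.0549 0.1615] rot [-179.79   -0.39  -95.47] F [0.3 1.  2. ] M [ 0.48 -0.12  0.12] w 0.0156 
t 20.75 p [0.5437 0.0565 0.1615] rot [-179.78   -0.37  -95.42] F [-1.2 -0.9  0.6] M [-0.02  0.12  0.09] w 0.01
t 20.85 p [0.5437 0.057  0.1615] rot [-179.79   -0.45  -95.41] F [-2.  -5.4  1.8] M [-0.57  0.25  0.08] w 0.01
t 20.95 p [0.5437 0.0569 0.1615] rot [-179.79   -0.46  -95.42] F [-0.5 -0.9  2.2] M [0.2  0.15 0.11] w 0.0156
```

```bash
python3 -m creep '[[0.05,0,0,0,0,0,0]]' 45 >/dev/null; python3 st.py|cut -c1-110; python3 -m creep '[[0,0,0,0,0,0,0],[0,0,0,0,0,0,0],[0,0,0,0,0,0,0]]'>/dev/null; python3 st.py|cut -c1-150;python3 -m creep '[[0,0,0,0,0,0,0],[0,0,0,0,0,0,0],[0,0,0,0,0,0,0]]'>/dev/null; python3 st.py|cut -c1-150
python3 - <<'E'
from cell import optics
from h import *
for n in("scene","top"):
    d=optics.read_camera(n); np.savez(f"pics/{n}6.npz",**d); C=cloud(d)
    m=(C[...,0]>.47)&(C[...,0]<.57)&(abs(C[...,1]-.348)<.05)&(C[...,2]>.13)&(C[...,2]<.19)
    X=C[m]; print(n,"pin",len(X),X.mean(0).round(4) if len(X) else"",X[:,2].max() if len(X) else"")
    h=cv2.cvtColor(d["frame"],cv2.COLOR_BGR2HSV); m=cv2.inRange(h,(5,120,70),(25,255,255)); m[:,:200]=0
    k,L,st,c=cv2.connectedComponentsWithStats(m); print([c[i].round(1).tolist()+[int(st[i,4])] for i in range(1,k) if st[i,4]>100])
    if n=="scene": cv2.imwrite("pics/g6.png",cv2.resize(d["frame"][110:290,30:430],None,fx=2,fy=2,interpolation=cv2.INTER_CUBIC))
E
```

```text
t 21.05 p [0.5437 0.0568 0.1615] rot [-179.79   -0.41  -95.42] F [-1.5  0.1  2. ] M [0.3  0.06 0.05] w 0.0155 
t 21.35 p [0.5437 0.0568 0.1615] rot [-179.79   -0.41  -95.43] F [-0.5 -1.3  1.3] M [0.11 0.04 0.13] w 0.0157 q [  26.   16.  -39.  106.   12.   62. -
t 21.65 p [0.5437 0.0568 0.1615] rot [-179.79   -0.4   -95.43] F [-0.3 -1.9  1.8] M [0.11 0.12 0.12] w 0.0157 q [  26.   16.  -39.  106.   12.   62. -
scene pin 78 [0.5159 0.3436 0.1505] 0.1650865412597927
[[403.6, 186.8, 709], [304.4, 218.8, 831]]
top pin 57 [0.5117 0.3463 0.1591] 0.17066813007405734
[[394.9, 194.9, 216], [491.5, 230.9, 1573]]
```

View pics/g6.png

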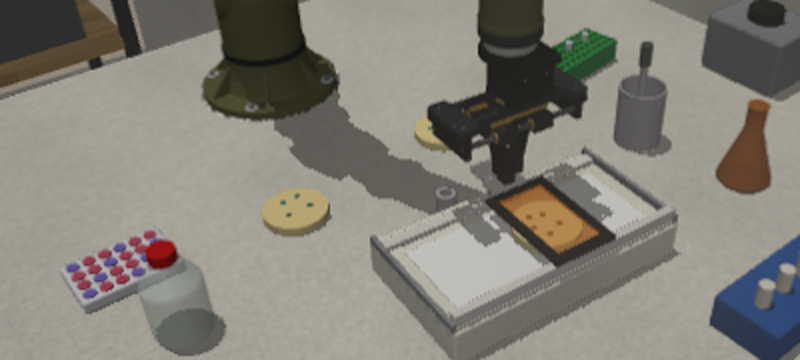

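The slide's filter is over the dish at (550,220) with the fingers on the tab at (507,160). The pin stands in the pot at (645,60), and the bottle and flask have not moved. Contact force is near zero, so the ball is seated. Handing in.

```bash
python3 -c "
from cell import order
print(order.sign_off())"; python3 st.py
```

```text
the job is handed in; nothing more can be done
None
the job is handed in; nothing more can be done
```

I pulled the pin straight up out of its socket, lowered it tip first to about the pot floor and let it go there. I then gripped the slide's tab, pushed the slide about 122 mm along the rail into the notch, and handed the job in at about 21.8 s, still holding the tab with the grip set to 45 N.

**What the last checks showed:**
- **Pin:** It stands in the pot. Its head top reads 165 to 171 mm above the bench, depending on the camera.
- **Notch:** Resistance began at y ≈ 0.046 m and peaked at about 6 to 7 N near 0.047 to 0.048. The pull then reversed at 0.055, and firm resistance returned at 0.057. I eased back slightly and rested at y = 0.0568 m with about 2 N left on the tool, which is near the friction and sensor noise.
- **Disagreement:** The resting point is about 2 mm past my camera estimate of the notch (0.0545 m). It is within 1 mm of where the force puts it (ridge onset plus 10 mm, ≈ 0.056 m).
- **Grip:** The finger opening is 15.7 mm on the 16 mm tab.
- **Bystanders:** The bottle and flask look unmoved in the final picture. The tip box lay outside that view, so I did not recheck it at the end, but the arm never went near it.

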